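# Open the fume extractor damper fully and start the fan

## Robot

A 6-joint arm with a two-finger parallel gripper is mounted at the origin on the work surface. World frame = base frame: x ahead of the robot, y to its left, z up, the work surface at z = 0. Lengths are in m, angles in rad, forces in N, time in s.
With the tool pointing down it reaches from about 0.35 to 0.775 m from the base axis. Payload 7.3 kg.
Tool frame: the origin (TCP) lies midway between the tips of the shut fingers; the grasp point (between the pads) lies 19 mm behind it (r.grasp_offset is the z of the grasp point in the tool frame, in m); z points along the fingers, y is the line along which they close (so a half turn about z gives the same grasp; the last joint's range is limited). The gripper opens to 92 mm and grips with 3 to 60 N. Pads are 19 mm wide; open, the fingers measure 130 mm over their backs; the gripper's body (75 mm by 190 mm) begins 47 mm behind the grasp point.
Start: joints at [-1.439, 0.342, 1.524, -0, 1.275, -0.146], TCP at [0.144, -0.505, 0.227] pointing down, gripper open.
Joint ranges: [-2.53, 2.53], [-0.77, 2.02], [0.04, 2.7], [-1, 4.14], [0.28, 2.66], [-3.11, 3.11]. Speed limits (rad/s): [2.57, 2.57, 3.14, 3.14, 3.14, 3.14].

## Interface

Orientations are given as a unit quaternion [x, y, z, w].
In Python, from workcell import r gives the robot as it stands.
- The arm moves only by the tool play_rows, never from a script. Its argument "deltas" is a list of rows, each an object with "gripper": the finger opening in mm, from 0 to 91.8; "linear": the shift along the world's x, y, z normalised to -1 to 1, where 1 is 400 mm, a list of three; "yaw": the turn about the world's z normalised to -1 to 1, where 1 is 120 degrees. In form: [{"gripper": gripper, "linear": [tx, ty, tz], "yaw": yaw}, ...]. A call has 1 to 20 rows; each row is the pose to reach, as a shift and turn from the pose commanded when the call began; what a row does not reach only later rows make up. A row lasts 1/10 s, in which the tool goes at most 50 mm and 8.59 degrees, less where a joint would pass 70% of its speed; a pose out of reach is approached as far as the arm can. A call with a number of a shift or a turn outside -1 to 1 is refused whole. A call with a gripper value outside its range is refused whole. The fingers move at their own pace and stop on an object; "force" is the grip in N (left out, the last holds). Time passes only in rows, so rows that repeat a pose let the fingers close. It gives the time, the measured TCP pose, the force, the opening and the grip force at its end, in the units of the state.
- r.get_obs(): the state, without advancing time (a new reading comes with each control period).
- r.read_camera(name): name is "scene" or "top" or "wrist"; returns (picture, depth): 480x640x3 uint8, red, green, blue; 480x640 float32, m along the optical axis (not along the pixel's ray), 0 where there is no reading.
- r.get_calibration(name): a dict with "camera_matrix" (3x3 intrinsics, pixels), "rvec" (rotation vector, rad) and "tvec" (3), from world to camera coordinates, as OpenCV has them. Camera axes: x right, y down, z forward; pixel columns grow to the right and rows downward; lengths in m; the calibration is good to about 2 mm. A picture is of the moment at which its call begins: read the wrist's pose just before it. get_calibration takes no time and is no camera call; for the wrist camera it gives the pose at the moment of the call.
- r.finish_job(): hands the job in; it is judged then, once.
Trained networks look in the newest picture that a camera, given by its name, has taken for a name from the list of things; names that differ only in an ending like _2 or _b are one class to them, and where a whole thing is asked for, a point or a joint stands for the part that bears it (a point fixed in the world has none). Each returns a list of dicts, best first, with "conf" (0 to 1); they miss things now and then, are a little off and sometimes report something else, mostly with a low value. They report only what shows in the picture. A call takes as long as a camera call. They do not tell look-alikes from the thing itself.
- r.cut_out(thing, camera): "mask" (480x640 bool, what is visible of it) and "box" ([left, top, right, bottom] in pixels, round what is visible of it).
The state is a dict: "time_s": time; "q": joint angles; "joint_vel": joint speeds; "joint_torque": joint torques, N m; "ee_pos": TCP position; "tool_rot": TCP orientation; "ft_force": force on the tool from outside, world axes, zero at the start; "ft_torque": the same for the moment, N m; "grip_width": finger opening in m; "grasp_force": force on a finger pad.
Only numpy, scipy, OpenCV 4.12 (cv2) and the standard library are available. Lean on these libraries where they do the work, as an engineer would, in place of code of your own. Each camera call takes 0.05 s, during which the arm holds its last target. There are 200 camera calls.

## Task

Get the fume extractor running: with a fingertip, push the red damper lever along its slot from the closed end, past the half-open click, all the way home to the fully open stop, and only then press the green start button fully down and let it go. Push the lever, do not take it between the fingers; leave the red stop button alone, pick nothing up, and leave the button boxes and everything else standing where they are. Finish with the lever staying fully open.

Things in the scene. Friction and masses are not known exactly. Their poses are not given: they have to be found in the camera images.
- extractor: Fixed blue fume extractor, 220 (x) x 320 (y) x 120 mm high, grey deck; origin at the centre of its underside on the table. Its x points from the slatted front to the duct stub (100 dia, ends at x = 155). Deck slot along its y at x = -45; marks beside it: white at y = -40 (closed), yellow at 0 (half), green at +40 (full). Gauge 44 dia, 20 high on the deck at (55, -110).
- lever_paddle (a point): Centre of the lever's red paddle, a block 40 (extractor x) x 16 (extractor y, direction of travel) x 34 mm high on a 10 mm steel stem. The centre is 43 mm above the deck: the paddle spans 146 to 180 mm above the table. The lever slides along the extractor's +y to open and this point moves with it. Axes as the extractor's.
- lever (a joint): Lever travel, m: 0 closed (white mark), 0.04 first detent, half open (yellow), 0.08 second stop, fully open (green), a hard stop. Starts at 0 to 0.015. Light friction, and three sprung bumps, at 0.031 and 0.049 (either side of half) and 0.071 (before full), each about 8 N to pass; let go on the near side of a bump the lever slides back, past 0.073 it snaps home and stays.
- start_top (a point): Centre of the top face of the green start button (round, 32 dia), on top of a loose grey box 64 x 64 x 45 high; the button's top is 67 mm above the table, 10 mm above its black 48 dia collar. Pressed straight down.
- start (a joint): Travel of the green button in m: 0 = up, 0.006 = fully down (about 5 N); springs back.
- start_box: The loose grey wireless button box that carries the green button, 0.7 kg, 64 x 64 x 45 mm, origin at the centre of its underside. It stands to the left or to the right of the extractor; the stop box takes the other side.
- stop (a joint): Travel of the red stop button in m (0 = up, 0.006 = down): to be left alone. Its button looks like the start button but is red.
- stop_box: The loose yellow button box with the red stop button, same size as the start box, origin at the centre of its underside.
- handle_deck: Loose U-shaped steel tube handle lying flat on the extractor's deck behind the slot, tube 18 dia, 148 long over all along its y, 18 high; origin under the middle of its straight tube, legs towards its -x to 54 mm.
- elbow: Loose 90-degree steel tube elbow, 24 dia tube, about 55 mm across, 24 high, lying on the table near the robot; origin on the table under one end.
- disc: Loose grey grinding disc, 115 dia, 5 thick, flat on the table near the robot; origin at the centre of its underside.
- can: Loose orange-labelled spray can, 66 dia, 170 high, standing at the left of the extractor; origin at the centre of its base.
- brush: Loose hand brush lying on the table to the right of the extractor; 200 long, 42 wide, 20 high, origin at the middle of its underside.
Not all that is in view belongs to the job. Of the things that look like the start_box, the smallest one is meant.

How it is judged:
By the outcome, as a careful person would: the job done as asked, in the order asked, and still so for the second after the job is handed in, with the robot touching nothing.
It also fails if it takes over 40 s, if anything falls off the work surface, if the arm or the gripper's body presses on something with over 40 N, if the wrist force passes 120 N, or if a joint passes its speed limit or range.

## Working session

There is one attempt and no reset: what is moved stays moved. The work goes in short steps, Python scripts to look and compute and a tool call to move; the robot and the scene stay as the last step left them, time stands still between calls to the robot, and variables do not carry over. Pictures are saved under pics/ and viewed, at most 10 in all, crops included, and the job is handed in when it is done.

Besides the shell and the picture viewer there is one more tool, called by a JSON object that holds its "api" and its "payload". play_rows: Moves the arm, as the interface text tells. Its arguments: {"type":"object","properties":{"deltas":{"type":"array","items":{"type":"object","properties":{"gripper":{"type":"number"},"linear":{"type":"array","items":{"type":"number"}},"yaw":{"type":"number"}}}},"force":{"type":"number"}},"required":["deltas"]}

```bash
mkdir -p pics
cat > h.py <<'E'
from workcell import r
import numpy as np, cv2
def cam(n):
    p,d=r.read_camera(n); c=r.get_calibration(n)
    K=np.array(c["camera_matrix"]);R=cv2.Rodrigues(np.array(c["rvec"],float))[0];t=np.array(c["tvec"],float).ravel()
    v,u=np.mgrid[:480,:640]
    X=np.stack([(u-K[0,2])/K[0,0]*d,(v-K[1,2])/K[1,1]*d,d],-1)
    W=(X-t)@R
    W[d==0]=np.nan
    return p,d,W
def save(p,n): cv2.imwrite("pics/"+n,p[:,:,::-1])
E
python3 - <<'E'
from h import *
for n in("scene","top"):
    p,d,W=cam(n);save(p,n+"1.png")
    for k in("extractor","lever_paddle","start_box","start_top","stop_box","can","handle_deck"):
        for o in r.cut_out(k,n)[:4]:
            w=W[o["mask"]]; w=w[~np.isnan(w[:,0])]
            print(n,k,round(o["conf"],2),np.round(o["box"]),np.round(np.median(w,0),3) if len(w) else None, np.round(np.percentile(w,[2,98],axis=0),3).tolist() if len(w) else None)
E
```

```text
scene extractor 0.94 [247. 230. 414. 374.] [0.675 0.056 0.118] [[0.532, -0.13, 0.021], [0.78, 0.19, 0.142]]
scene lever_paddle 0.82 [331. 239. 342. 265.] [0.58  0.003 0.166] [[0.558, -0.011, 0.126], [0.597, 0.009, 0.182]]
scene start_box 0.74 [217. 175. 251. 213.] [ 0.452 -0.477  0.052] [[0.41, -0.544, 0.005], [0.486, -0.448, 0.088]]
scene start_box 0.61 [246. 207. 278. 235.] [ 0.477 -0.335  0.04 ] [[0.442, -0.385, 0.001], [0.502, -0.313, 0.068]]
scene start_top 0.62 [312. 201. 324. 210.] [ 0.365 -0.23   0.086] [[0.343, -0.25, 0.075], [0.378, -0.215, 0.091]]
scene start_top 0.61 [225. 176. 238. 186.] [ 0.439 -0.496  0.085] [[0.389, -0.554, 0.05], [0.456, -0.479, 0.09]]
scene start_top 0.61 [302. 270. 359. 319.] [0.702 0.068 0.135] [[0.65, -0.005, 0.119], [0.72, 0.132, 0.14]]
scene start_top 0.58 [258. 207. 267. 212.] [ 0.466 -0.347  0.066] [[0.45, -0.363, 0.057], [0.48, -0.335, 0.071]]
scene stop_box 0.97 [448. 318. 493. 350.] [0.495 0.321 0.054] [[0.469, 0.277, 0.01], [0.513, 0.347, 0.07]]
scene can 0.58 [427. 332. 473. 414.] [0.685 0.37  0.117] [[0.641, 0.335, 0.008], [0.695, 0.394
[... 628 characters left out ...]
.388, -0.543, 0.015], [0.48, -0.453, 0.09]]
top start_box 0.72 [413. 259. 441. 291.] [ 0.46  -0.348  0.048] [[0.427, -0.385, 0.014], [0.495, -0.317, 0.071]]
top start_top 0.56 [478. 281. 494. 294.] [ 0.433 -0.5    0.087] [[0.418, -0.518, 0.08], [0.451, -0.483, 0.093]]
top start_top 0.46 [374. 306. 393. 326.] [ 0.354 -0.236  0.087] [[0.336, -0.256, 0.073], [0.374, -0.218, 0.093]]
top stop_box 0.66 [170. 250. 199. 276.] [0.487 0.3   0.047] [[0.455, 0.272, 0.005], [0.519, 0.338, 0.07]]
top can 0.65 [142. 177. 182. 214.] [0.653 0.344 0.161] [[0.628, 0.326, 0.011], [0.688, 0.385, 0.174]]
top handle_deck 0.88 [244. 174. 302. 204.] [0.694 0.046 0.136] [[0.641, -0.013, 0.118], [0.717, 0.128, 0.142]]
```

View pics/top1.png

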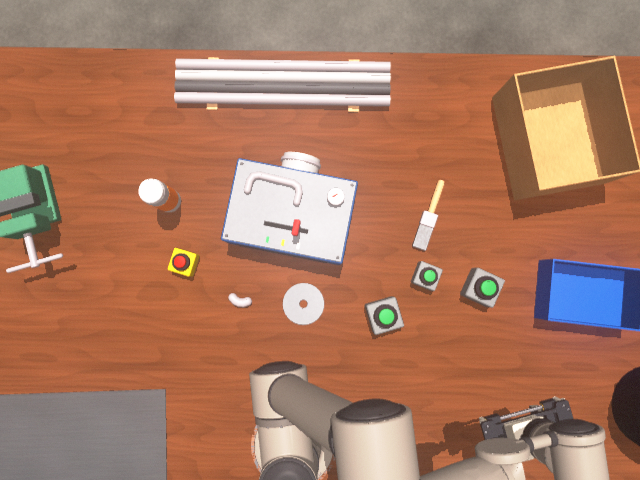

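View pics/scene1.png

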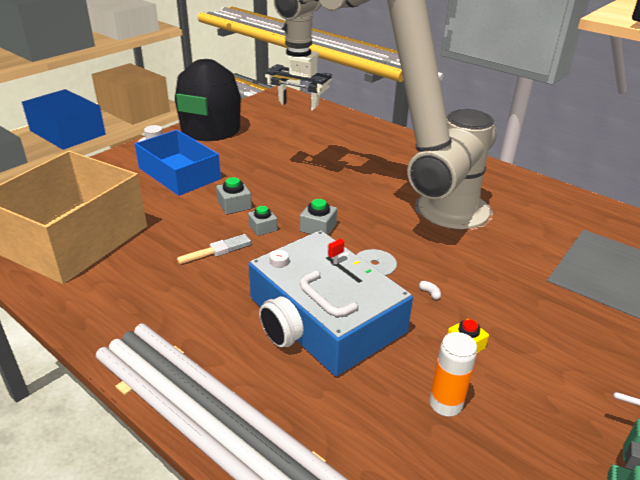

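Run:
```python
from h import *
for n in("top","scene"):
    p,d,W=cam(n);hsv=cv2.cvtColor(p,cv2.COLOR_RGB2HSV)
    z=W[...,2]
    o=[o for o in r.cut_out("extractor",n)][0]["mask"]
    deck=o&(abs(z-0.12)<.006)
    pts=W[deck][:,:2].astype(np.float32)
    rc=cv2.minAreaRect(pts); print(n,"deck",rc)
    x,y=W[...,0],W[...,1]
    red=((hsv[...,0]<8)|(hsv[...,0]>172))&(hsv[...,1]>130)&(z>.14)&(abs(y)<.2)
    pr=W[red&(z>.172)]; print("paddle top",len(pr),pr.mean(0),cv2.minAreaRect(pr[:,:2].astype(np.float32)))
    g=(hsv[...,0]>40)&(hsv[...,0]<85)&(hsv[...,1]>100)&(abs(x-.466)<.05)&(abs(y+.348)<.05)
    gp=W[g];print("green",len(gp),np.nanmedian(gp,0),np.nanmin(gp,0),np.nanmax(gp,0))
    g2=g&(z>.063);gp=W[g2];print("greentop",len(gp),(gp.min(0)+gp.max(0))/2,gp.mean(0))
    m=(hsv[...,0]>40)&(hsv[...,0]<85)&(hsv[...,1]>100)&o&(abs(z-.12)<.008);
    print("greenmark",m.sum(),W[m].mean(0) if m.any() else 0)
```

```text
top deck ((0.6418405175209045, 0.013895779848098755), (0.317782998085022, 0.25758665800094604), 79.62922668457031)
paddle top 91 [ 0.57266465 -0.00279906  0.17897813] ((0.5729920268058777, -0.002528747543692589), (0.015034054405987263, 0.036901507526636124), 79.36703491210938)
green 115 [ 0.45982733 -0.3529137   0.06692513] [ 0.44634203 -0.37203266  0.05226336] [ 0.475552   -0.33917587  0.07652263]
greentop 96 [ 0.46094367 -0.35384878  0.06997634] [ 0.46167863 -0.35332471  0.06800476]
greenmark 9 [0.54683221 0.07186294 0.12069514]
scene deck ((0.64251309633255, 0.017433151602745056), (0.32038232684135437, 0.2503470480442047), 79.6250228881836)
paddle top 97 [0.57816396 0.00220386 0.17841768] ((0.5754638910293579, 0.0008832467719912529), (0.015215585939586163, 0.04039587825536728), 84.3772964477539)
green 89 [ 0.46665033 -0.34769232  0.0651985 ] [ 0.43978348 -0.36714903  0.05315241] [ 0.48189268 -0.3326739   0.07415884]
greentop 59 [ 0.46560447 -0.35090522  0.06885058] [ 0.46505749 -0.34991636  0.06690888]
greenmark 14 [0.54707352 0.07365119 0.12043235]
```

The top picture shows the smallest green box at (428,275), the paddle at (296,228) and the green mark at (268,240). The extractor is turned about -10.4°, and the lever has travelled about 12 mm. Next I'll check the tool's yaw.

Run:
```python
from h import *
from scipy.spatial.transform import Rotation as R
o=r.get_obs();M=R.from_quat(o["tool_rot"]).as_matrix()
print(o["time_s"],o["ee_pos"],o["ft_force"],M.round(3).tolist(),o["q"])
ay=np.degrees(np.arctan2(M[1,1],M[0,1]));print("tool y az",ay)
d=np.array([.564,-.057,.24])-o["ee_pos"];print(d,d/.4)
```

```text
1.0 [ 0.1440005  -0.50488151  0.22674626] [-0.08408138 -0.05382014 -0.38792264] [[0.962, 0.274, 0.0], [0.274, -0.962, -0.0], [-0.0, 0.0, -1.0]] [-1.43899296e+00  3.41992767e-01  1.52409430e+00 -3.50403065e-06
  1.27541821e+00 -1.46004085e-01]
tool y az -74.08274707926468
[0.4199995  0.44788151 0.01325374] [1.04999875 1.11970378 0.03313436]
```

{"api": "play_rows", "payload": {"deltas": [{"gripper":0,"linear":[1,1,0.05],"yaw":-0.22},{"gripper":0,"linear":[1,1,0.05],"yaw":-0.22},{"gripper":0,"linear":[1,1,0.05],"yaw":-0.22},{"gripper":0,"linear":[1,1,0.05],"yaw":-0.22},{"gripper":0,"linear":[1,1,0.05],"yaw":-0.22},{"gripper":0,"linear":[1,1,0.05],"yaw":-0.22},{"gripper":0,"linear":[1,1,0.05],"yaw":-0.22},{"gripper":0,"linear":[1,1,0.05],"yaw":-0.22},{"gripper":0,"linear":[1,1,0.05],"yaw":-0.22},{"gripper":0,"linear":[1,1,0.05],"yaw":-0.22},{"gripper":0,"linear":[1,1,0.05],"yaw":-0.22},{"gripper":0,"linear":[1,1,0.05],"yaw":-0.22},{"gripper":0,"linear":[1,1,0.05],"yaw":-0.22},{"gripper":0,"linear":[1,1,0.05],"yaw":-0.22},{"gripper":0,"linear":[1,1,0.05],"yaw":-0.22}]}}

```text
time_s: 2.5
ee_pos: [0.5433, -0.1056, 0.2467]
tool_rot: [0.996, -0.092, -0.0, 0.0]
ft_force: [0.4, -0.6, 0.3]
grip_width: 0.0008
grasp_force: 0.0
```

{"api": "play_rows", "payload": {"deltas": [{"gripper":0,"linear":[0.052,0.11,0],"yaw":0},{"gripper":0,"linear":[0.052,0.11,-0.1],"yaw":0},{"gripper":0,"linear":[0.052,0.11,-0.22],"yaw":0},{"gripper":0,"linear":[0.052,0.11,-0.22],"yaw":0},{"gripper":0,"linear":[0.052,0.11,-0.22],"yaw":0}]}}

```text
time_s: 3.0
ee_pos: [0.5645, -0.0619, 0.1595]
tool_rot: [0.996, -0.092, -0.0, 0.0]
ft_force: [0.8, -0.1, 0.8]
grip_width: 0.0005
grasp_force: 0.0
```

Run:
```python
from h import *
o=r.get_obs();print(o["ee_pos"],o["ft_force"])
p,d,W=cam("scene");save(cv2.resize(p[180:320,230:430],(800,560),interpolation=cv2.INTER_CUBIC),"s2.png")
```

```text
[ 0.56446861 -0.06192855  0.1594527 ] [ 0.84490268 -0.06182651  0.82016721]
```

View pics/s2.png

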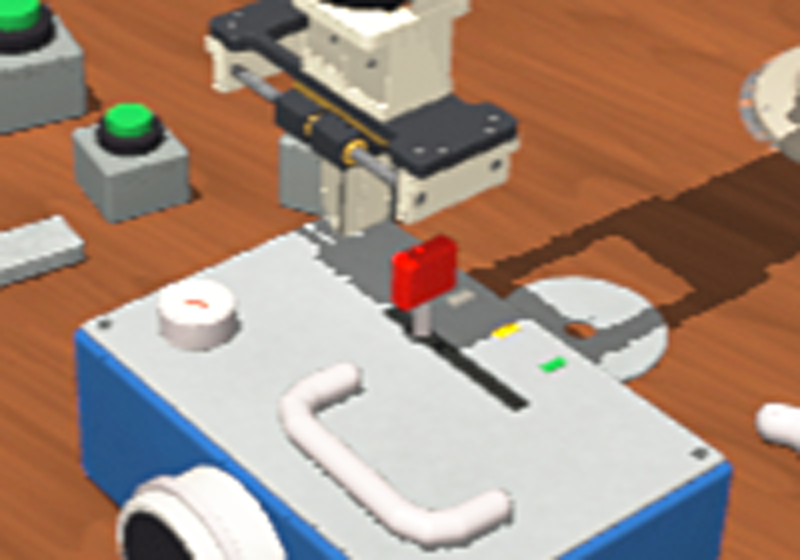

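{"api": "play_rows", "payload": {"deltas": [{"gripper":0,"linear":[0.009,0.05,0],"yaw":0},{"gripper":0,"linear":[0.018,0.1,0],"yaw":0},{"gripper":0,"linear":[0.022,0.12,0],"yaw":0},{"gripper":0,"linear":[0.025,0.137,0],"yaw":0},{"gripper":0,"linear":[0.028,0.154,0],"yaw":0},{"gripper":0,"linear":[0.031,0.171,0],"yaw":0},{"gripper":0,"linear":[0.034,0.188,0],"yaw":0},{"gripper":0,"linear":[0.036,0.197,0],"yaw":0}]}}

```text
time_s: 3.85
ee_pos: [0.5792, 0.0187, 0.1587]
tool_rot: [0.996, -0.091, -0.0, -0.0]
ft_force: [0.2, -1.0, 0.3]
grip_width: 0.0001
grasp_force: 0.0
```

```bash
cat > lev.py <<'E'
from h import *
o=r.get_obs();print(o["time_s"],o["ee_pos"],o["ft_force"])
p,d,W=cam("scene");hsv=cv2.cvtColor(p,cv2.COLOR_RGB2HSV);z=W[...,2]
red=((hsv[...,0]<8)|(hsv[...,0]>172))&(hsv[...,1]>130)&(z>.172)&(z<.19)&(abs(W[...,1])<.2)&(W[...,0]<.65)
m=W[red].mean(0);u=np.array([.18,.984])
print(red.sum(),m,"travel from first",(m[:2]-[.57816,.0022])@u,"to TCP",(m[:2]-o["ee_pos"][:2])@u)
save(cv2.resize(p[180:320,230:430],(800,560),interpolation=cv2.INTER_CUBIC),"s_%d.png"%(o["time_s"]*100))
E
python3 lev.py
```

```text
3.85 [0.57919937 0.01869828 0.15873398] [ 0.22573293 -1.01475969  0.33188334]
94 [0.5896632  0.04889562 0.17762067] travel from first 0.04801906987394571 to TCP 0.03159767837165348
```

{"api": "play_rows", "payload": {"deltas": [{"gripper":0,"linear":[0.002,0.012,0],"yaw":0},{"gripper":0,"linear":[0.004,0.024,0],"yaw":0},{"gripper":0,"linear":[0.007,0.036,0],"yaw":0},{"gripper":0,"linear":[0.008,0.042,0],"yaw":0},{"gripper":0,"linear":[0.008,0.042,0],"yaw":0}]}}

```text
time_s: 4.4
ee_pos: [0.5825, 0.0354, 0.1587]
tool_rot: [0.996, -0.091, 0.0, -0.0]
ft_force: [-0.4, 0.3, -0.7]
grip_width: 0.0002
grasp_force: 0.0
```

```bash
python3 lev.py
```

```text
4.4 [0.58251005 0.03540583 0.15865402] [-0.37774049  0.32652766 -0.65575947]
84 [0.59421975 0.06810641 0.17772385] travel from first 0.06774266346402039 to TCP 0.03428512286073647
```

{"api": "play_rows", "payload": {"deltas": [{"gripper":0,"linear":[0.001,0.006,0],"yaw":0},{"gripper":0,"linear":[0.002,0.012,0],"yaw":0},{"gripper":0,"linear":[0.002,0.012,0],"yaw":0}]}}

```text
time_s: 4.75
ee_pos: [0.5832, 0.0399, 0.1587]
tool_rot: [0.996, -0.091, 0.0, -0.0]
ft_force: [0.2, -0.8, 0.0]
grip_width: 0.0001
grasp_force: 0.0
```

```bash
python3 lev.py; ls pics
```

```text
4.75 [0.58324662 0.03987051 0.15874178] [ 0.1511582  -0.8096575   0.02178022]
89 [0.59251525 0.06840267 0.17792757] travel from first 0.06772737326859363 to TCP 0.029743994892076544
s2.png
s_385.png
s_440.png
s_475.png
scene1.png
top1.png
```

{"api": "play_rows", "payload": {"deltas": [{"gripper":0,"linear":[-0.01,-0.06,0],"yaw":0},{"gripper":0,"linear":[-0.02,-0.12,0.05],"yaw":0},{"gripper":0,"linear":[-0.05,-0.2,0.15],"yaw":0},{"gripper":0,"linear":[-0.3,-0.98,0.15],"yaw":0},{"gripper":0,"linear":[-0.3,-0.98,0.15],"yaw":0},{"gripper":0,"linear":[-0.3,-0.98,0.15],"yaw":0},{"gripper":0,"linear":[-0.3,-0.98,0.15],"yaw":0},{"gripper":0,"linear":[-0.3,-0.98,0.15],"yaw":0},{"gripper":0,"linear":[-0.3,-0.98,0.15],"yaw":0},{"gripper":0,"linear":[-0.3,-0.98,0.15],"yaw":0},{"gripper":0,"linear":[-0.3,-0.98,0.0],"yaw":0},{"gripper":0,"linear":[-0.3,-0.98,-0.1],"yaw":0},{"gripper":0,"linear":[-0.3,-0.98,-0.1],"yaw":0},{"gripper":0,"linear":[-0.3,-0.98,-0.1],"yaw":0}]}}

```text
time_s: 6.2
ee_pos: [0.4633, -0.3526, 0.1193]
tool_rot: [0.996, -0.091, -0.0, -0.0]
ft_force: [0.7, -1.2, 0.5]
grip_width: 0.0003
grasp_force: 0.0
```

```bash
python3 lev.py
python3 - <<'E'
from h import *
p,d,W=cam("top");save(cv2.resize(p[140:350,200:520],(800,525),interpolation=cv2.INTER_CUBIC),"t3.png")
p,d,W=cam("wrist");save(p,"w3.png")
hsv=cv2.cvtColor(p,cv2.COLOR_RGB2HSV);x,y,z=np.moveaxis(W,-1,0)
g=(hsv[...,0]>40)&(hsv[...,0]<85)&(hsv[...,1]>100)&(z>.06)&(z<.075)&(abs(x-.463)<.05)&(abs(y+.35)<.05)
if g.any(): print("green wrist",g.sum(),(np.percentile(W[g],1,axis=0)+np.percentile(W[g],99,axis=0))/2,np.ptp(W[g],axis=0))
E
```

```text
6.2 [ 0.46332189 -0.35255995  0.11930394] [ 0.65297262 -1.17979345  0.48198792]
108 [0.59028293 0.06936497 0.17808741] travel from first 0.06827246220108749 to TCP 0.43802711442382763
green wrist 1635 [ 0.46697459 -0.35406618  0.0648611 ] [0.02510995 0.03137015 0.00959389]
```

View pics/t3.png

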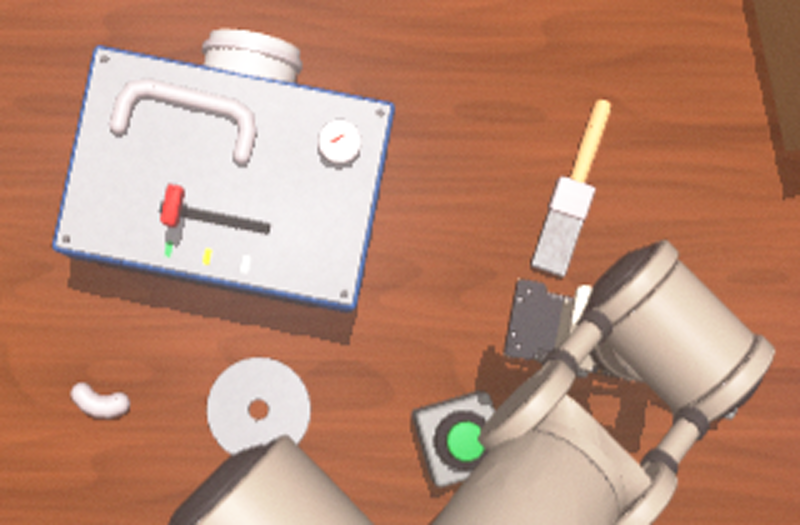

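View pics/w3.png

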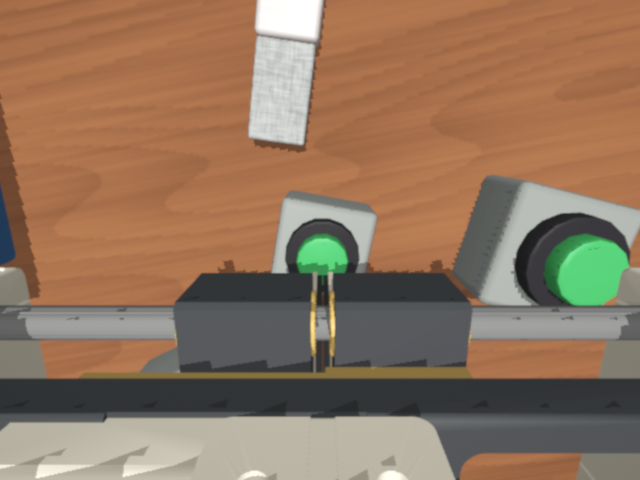

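{"api": "play_rows", "payload": {"deltas": [{"gripper":0,"linear":[0,0,-0.06],"yaw":0},{"gripper":0,"linear":[0,0,-0.11],"yaw":0},{"gripper":0,"linear":[0,0,-0.125],"yaw":0},{"gripper":0,"linear":[0,0,-0.132],"yaw":0},{"gripper":0,"linear":[0,0,-0.138],"yaw":0},{"gripper":0,"linear":[0,0,-0.142],"yaw":0},{"gripper":0,"linear":[0,0,-0.142],"yaw":0}]}}

```text
time_s: 7.05
ee_pos: [0.4639, -0.353, 0.063]
tool_rot: [0.996, -0.091, 0.001, 0.001]
ft_force: [0.6, 1.5, 4.0]
grip_width: 0.0004
grasp_force: 1.9
```

{"api": "play_rows", "payload": {"deltas": [{"gripper":0,"linear":[0,0,-0.004],"yaw":0},{"gripper":0,"linear":[0,0,-0.008],"yaw":0},{"gripper":0,"linear":[0,0,-0.008],"yaw":0},{"gripper":0,"linear":[0,0,-0.008],"yaw":0}]}}

```text
time_s: 7.45
ee_pos: [0.464, -0.353, 0.061]
tool_rot: [0.996, -0.091, 0.001, 0.001]
ft_force: [-1.9, 3.4, 16.5]
grip_width: 0.0005
grasp_force: 8.3
```

Bottomed at z = 0.061 with 16.5 N, so the button is fully down. I'll release it straight up.

{"api": "play_rows", "payload": {"deltas": [{"gripper":0,"linear":[0,0,0.02],"yaw":0},{"gripper":0,"linear":[0,0,0.06],"yaw":0},{"gripper":0,"linear":[0,0,0.15],"yaw":0},{"gripper":0,"linear":[0,0,0.3],"yaw":0},{"gripper":0,"linear":[0,0,0.4],"yaw":0},{"gripper":0,"linear":[0,0,0.4],"yaw":0},{"gripper":0,"linear":[0,0,0.4],"yaw":0},{"gripper":0,"linear":[0,0,0.4],"yaw":0}]}}

```text
time_s: 8.25
ee_pos: [0.4625, -0.352, 0.2172]
tool_rot: [0.996, -0.091, -0.001, -0.001]
ft_force: [1.0, -0.7, -0.4]
grip_width: 0.0006
grasp_force: 0.0
```

```bash
python3 lev.py; ls pics/s_8*
```

```text
8.25 [ 0.46247943 -0.35197641  0.21716619] [ 0.97901298 -0.68798312 -0.36481974]
107 [0.58997317 0.06936983 0.17828644] travel from first 0.06822148371862609 to TCP 0.4375535783141558
pics/s_825.png
```

View pics/s_825.png

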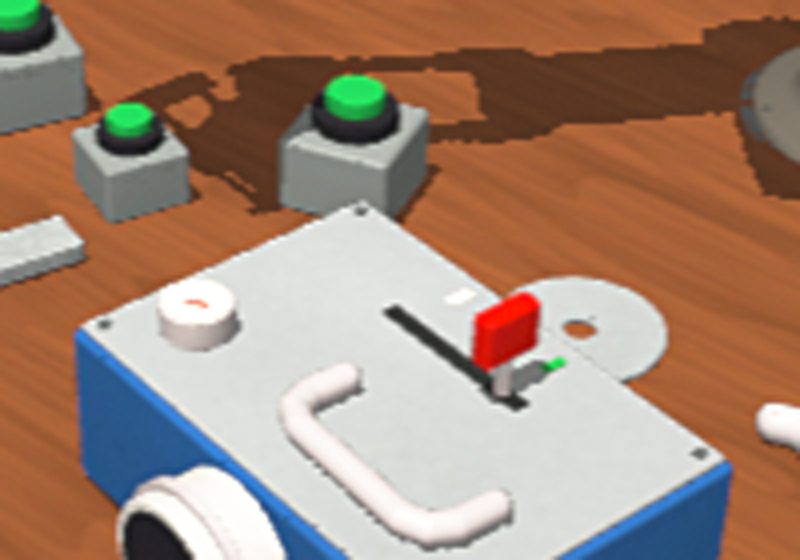

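The stem lines up with the green mark at (553,364). The small box at (130,160) hasn't moved and its button is back up.

```bash
python3 -c "
from workcell import r
print(r.finish_job())"
```

```text
the job is handed in; nothing more can be done
None
```

I pushed the lever to the fully open stop, where it stayed, then pressed the green start button on the smallest box fully down and let it go; the job is handed in.

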